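# Seat the grinding cone in the spice mill and check that it rocks free

### The arm

A 6-joint arm with a two-finger parallel gripper is mounted at the origin on the work surface; the furniture and walls round the work are solid. World frame = base frame: x ahead of the robot, y to its left, z up, the work surface at z = 0. Lengths are in m, angles in degrees, forces in N, time in s.
With the tool pointing down it reaches from about 0.375 to 0.975 m from the base axis. Payload 3.8 kg.
Tool frame: the origin (TCP) lies at the very end of the fingers, on their centre line; the grasp point (between the pads) lies 19 mm behind it; z points along the fingers, y is the line along which they close (so a half turn about z gives the same grasp; the last joint's range is limited). The gripper opens to 85 mm and grips with 20 to 120 N. Pads are 22 mm wide; open, the fingers measure 114 mm over their backs; the gripper's body (76 mm by 85 mm) begins 54 mm behind the grasp point. The pads swing forward as they close: fully open they stand 13 mm farther back than shut.
Start: joints at [-74.937, 15.12, 91.902, -0, 72.978, -2.114], TCP at [0.199, -0.645, 0.231] pointing down, gripper open.
Joint ranges: [-150.88, 150.88], [-54.13, 125.18], [17.81, 147.31], [-75.09, 255.09], [0, 152.58], [-146.25, 146.25]. Speed limits (degrees/s): [147.25, 147.25, 180, 180, 180, 180].

### API

Orientations are given as [roll, pitch, yaw] about the fixed x, y, z axes, in that order (R = Rz(yaw) Ry(pitch) Rx(roll)).
In Python, from plant import status, imaging, order gives the robot as it stands. The module is installed in compiled form; this text tells all that it offers.
- The arm moves only by the tool drive_tool, never from a script. Its argument "commands" is a list of rows, each an object of numbers: "wx", "wy", "wz": the turn, a rotation vector about the world's x, y, z in degrees; "tx", "ty", "tz": the shift along the world's x, y, z in mm; "gripper": the opening, from 0 (shut) to 1 (fully open). In form: [{"wx": .., "wy": .., "wz": .., "tx": .., "ty": .., "tz": .., "gripper": ..}, ...]. A call has 1 to 20 rows; each row shifts and turns the commanded pose from where the row before left it; what a row does not reach is not made up. A row lasts 1/8 s, in which the tool goes at most 62.5 mm and 10.7 degrees, less where a joint would pass 70% of its speed; a pose out of reach is approached as far as the arm can. A call is refused whole if a number of a shift passes 62.5 or a number of a turn 10.7, either way. A call with a gripper value outside its range is refused whole. The fingers move at their own pace and stop on an object; the grip force is fixed at half the most. Time passes only in rows, so rows that do not move let the fingers close. It gives the time, the measured TCP pose, the force, the opening and the grip force at its end, in the units of the state.
- status.get_obs(): the state, without advancing time (a new reading comes with each control period).
- imaging.capture(name): name is "scene" or "top" or "wrist"; returns a dict with "image" (400x640x3 uint8, red, green, blue), "range_z" (400x640 float32, m along the optical axis (not along the pixel's ray), 0 where there is no reading), "vfov" (degrees; the focal length in pixels is half the picture's height over the tangent of half this angle, whatever the lens; pixels are square), "cx", "cy" (the principal point, pixels), "D" ([k1, k2, p1, p2, k3] as OpenCV has them; the pictures are not rectified), "rvec" (rotation vector, rad) and "tvec" (3), from world to camera coordinates, as OpenCV has them; the wrist camera has in their place "T_tool_cam" (4x4, takes a point from camera to tool coordinates, whose origin is the TCP and whose axes are the flange's). Camera axes: x right, y down, z forward; pixel columns grow to the right and rows downward; lengths in m; the calibration is good to about 2 mm. A picture is of the moment at which its call begins: read the wrist's pose just before it.
- order.sign_off(): hands the job in; it is judged then, once.
The state is a dict: "clock": time; "qpos": joint angles; "qvel": joint speeds; "joint_torque": joint torques, N m; "ee_pos": TCP position; "tcp_rot": TCP orientation; "force": force on the tool from outside, world axes, zero at the start; "ft_torque": the same for the moment, N m; "opening": opening from 0.0 (shut) to 1.0 (fully open); "grasp_force": force on a finger pad.
Only numpy, scipy, OpenCV 4.12 (cv2) and the standard library are available. Lean on these libraries where they do the work, as an engineer would, in place of code of your own. Each camera call takes 0.05 s, during which the arm holds its last target. There are 200 camera calls.

### The job

Take the steel grinding cone out of its blue drying ring by its black wing grip and seat it fully home in the tapered cup of the wooden spice mill: feel gently for the angle at which the slot in its nose drops over the drive key, never pressing hard. Then, with the cone still home, check that it rocks free: turn the wing anticlockwise (seen from above) to the white dots 25 degrees from the red ones, then clockwise to the white dots 25 degrees on the other side. Finish with the wing in line with the red dots, the cone still home, and let go; leave the things standing around where they are.

Things in the scene. Friction and masses are not known exactly. Their poses are not given: they have to be found in the camera images.
- cone: Loose steel grinding cone, 160 g, upright in the blue ring. Origin: centre of its nose (lowest face); z up its axis, x along its black wing. Taper 32 mm across at the nose, 54 mm at z = 28 mm; flange 56 mm across, z = 28 to 32; stem 14 mm across to z = 46; wing 44 mm long (x), 12 mm thick (y), z = 46 to 74. A slot along x, 7 mm wide, 7 deep, crosses the nose. Works either way round (half turn).
- cone_grip (a point): Middle of the wing grip, 60 mm above the cone's nose; pinch here across the 12 mm thickness (cone y), fingers from above; fingertips then clear the flange by 9 mm.
- wing_end (a point): One end of the wing (red stripe), 22 mm from the axis on the cone's -x side, 60 mm above the nose.
- mill: Fixed round wooden spice mill, 96 mm across the foot, 80 mm high, with a steel-lined tapered cup on top that matches the cone. Origin: centre of its underside; z up. Red dots on its shoulder at -x and +x, white dots 25 degrees to either side of each. Push down with 15 N at most: the taper multiplies a push up to 2.7 times, and over 40 N of contact force harms the cup.
- cup_mouth (a point): Centre of the cup's mouth, 80 mm above the mill's underside; 52 mm across.
- cup_seat (a point): On the mill's axis, 54 mm above its underside, 26 mm below the mouth: where the centre of the cone's nose is when the cone is fully home (within about 0.5 mm); the flange then stands 2 mm above the mouth. At a wrong angle the cone stops on the key about 6 mm too high, a little loose in the cup.
- drive: Bearing of the brass drive key in the cup floor; origin at cup_seat, axes of the mill. The key is 28 mm long, 5 thick, rises 6 above the origin, bears 20 N. Its angle is not measured: it starts from 54 degrees (0.95 rad) clockwise to 9 degrees (0.15) anticlockwise of the mill's x axis, turns stiffly (0.1 N m; light rubbing leaves it) and stays put; stops at 66 degrees either way.
- cone_slot (a point): Middle of the slot in the cone's nose, at the cone's origin, with the cone's axes. The slot drops over the key only when within about 4 degrees (0.07 rad) of its angle and centred over it within 1 mm; resting on the key, the cone has about 2 mm of sideways play in the cup either way.
- drying_ring: Fixed blue ring, 72 mm across, 40 mm hole, 14 mm high, in which the cone stands with its nose about 4 mm above the table. Origin: centre of its underside.
- pepper_jar: Bystander: pepper jar with dark lid, 44 x 44 x 96 mm, upright; origin under its centre.
- lime: Bystander: green lime, 53 x 45 x 45 mm; origin under its centre.
- garlic: Bystander: garlic bulb, 58 x 59 x 59 mm; origin under its centre.
- glass: Bystander: small clear glass, 49 mm across, 62 mm high; origin under its centre.

How it is judged:
By the outcome, as a careful person would: the job done as asked, in the order asked, and still so for the second after the job is handed in, with the robot touching nothing.
It also fails if it takes over 72 s, if anything falls off the work surface, if the arm or the gripper's body presses on something with over 40 N, if the wrist force passes 120 N, or if a joint passes its speed limit or range.

## Working session

There is one attempt and no reset: what is moved stays moved. The work goes in short steps, Python scripts to look and compute and a tool call to move; the robot and the scene stay as the last step left them, time stands still between calls to the robot, and variables do not carry over. Pictures are saved under pics/ and viewed, at most 10 in all, crops included, and the job is handed in when it is done.

Besides the shell and the picture viewer there is one more tool, called after "Call:" as name(argument=value, ...), one argument or row to a line, values as JSON. drive_tool: Moves the arm, as the interface text tells. Its arguments: {"type":"object","properties":{"commands":{"type":"array"}},"required":["commands"]}

```bash
mkdir -p pics
cat > h.py <<'E'
import numpy as np, cv2
from plant import status, imaging, order
from scipy.spatial.transform import Rotation as R
def cap(n):
    o=status.get_obs(); c=imaging.capture(n)
    f=200/np.tan(np.radians(c["vfov"])/2)
    K=np.array([[f,0,c["cx"]],[0,f,c["cy"]],[0,0,1]])
    if n=="wrist":
        T=np.eye(4);T[:3,:3]=R.from_euler('xyz',o["tcp_rot"],degrees=True).as_matrix();T[:3,3]=o["ee_pos"]
        W=T@np.array(c["T_tool_cam"])
    else:
        W=np.eye(4);r=cv2.Rodrigues(np.array(c["rvec"],float))[0];W[:3,:3]=r.T;W[:3,3]=-r.T@np.array(c["tvec"],float).ravel()
    c.update(K=K,W=W,Dv=np.array(c["D"],float)); return c
def rays(c,uv):
    p=cv2.undistortPoints(np.array(uv,float).reshape(-1,1,2),c["K"],c["Dv"]).reshape(-1,2)
    return np.c_[p,np.ones(len(p))]
def plane(c,uv,z):
    d=rays(c,uv)@c["W"][:3,:3].T; o=c["W"][:3,3]
    return o+d*((z-o[2])/d[:,2])[:,None]
def cloud(c):
    v,u=np.mgrid[:400,:640]; d=rays(c,np.c_[u.ravel(),v.ravel()])*c["range_z"].reshape(-1,1)
    return (d@c["W"][:3,:3].T+c["W"][:3,3]).reshape(400,640,3)
def save(c,n): cv2.imwrite("pics/"+n,c["image"][:,:,::-1])
E
python3 - <<'E'
from h import *
print(status.get_obs())
for n in("scene","top"):
    c=cap(n);save(c,n+".png");print(n,c["W"].round(3).tolist(),c["vfov"],c["D"])
E
```

```text
{'clock': 0.0, 'qpos': array([-7.49383529e+01,  1.51692382e+01,  9.19824658e+01, -1.49462123e-03,
        7.29763861e+01, -2.11482047e+00]), 'qvel': array([-0.02789765,  0.04008379, -0.04237833,  0.00216853, -0.0732707 ,
        0.11085517]), 'joint_torque': array([-2.74806458e-03, -5.15109801e+01, -3.67315972e+01, -3.90476171e-04,
        1.27824163e-02, -6.98551787e-06]), 'ee_pos': array([ 0.19912995, -0.64418936,  0.22994966]), 'tcp_rot': array([-1.79871944e+02, -3.29962585e-03,  1.71769030e+01]), 'force': array([-0.21722621, -0.06714934, -0.09311793]), 'ft_torque': array([ 0.07738499,  0.00097196, -0.00362218]), 'grasp_force': 0.0, 'opening': 1.0005329351063037}
scene [[-0.769, -0.336, 0.544, 0.088], [-0.639, 0.4, -0.657, 0.535], [0.003, -0.853, -0.522, 0.517], [0.0, 0.0, 0.0, 1.0]] 49.75282882936978 [-0.03891659  0.          0.          0.          0.        ]
top [[0.01, -0.995, 0.097, 0.465], [-1.0, -0.008, 0.027, -0.03], [-0.026, -0.097, -0.995, 1.269], [0.0, 0.0, 0.0, 1.0]] 45.06407926633645 [0.04266627 0.         0.         0.         0.        ]
```

View pics/scene.png

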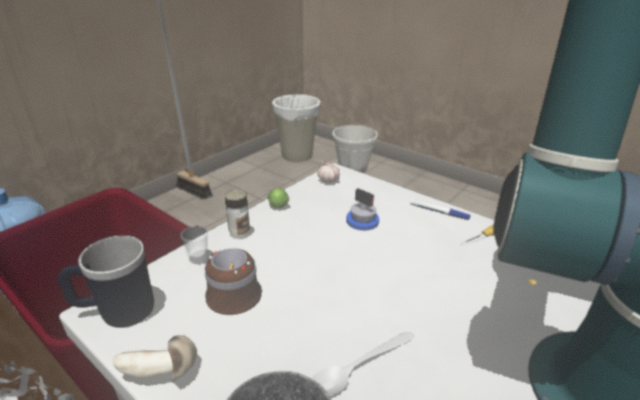

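View pics/top.png

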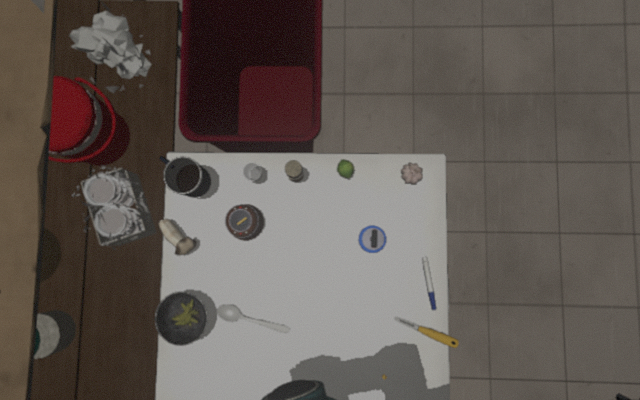

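The scene view shows the mill near (232,280) and the cone in its ring at (363,212). In the top view the mill is at (243,222) with the key visible, and the ring is at (372,239).

Run:
```python
from h import *
c=cap("top");im=c["image"].astype(int);P=cloud(c)
r,g,b=im[...,0],im[...,1],im[...,2]
def box(m,u0,u1,v0,v1):
    k=np.zeros_like(m);k[v0:v1,u0:u1]=1;return m&k.astype(bool)
bl=box((b>r+50)&(b>g+30),350,395,215,265);v,u=np.nonzero(bl)
(cx,cy),rad=cv2.minEnclosingCircle(np.c_[u,v].astype(np.float32))
print("ring",plane(c,[[cx,cy]],.012),rad)
bk=box((im.max(2)<70),362,386,225,252);v,u=np.nonzero(bk)
q=cv2.minAreaRect(np.c_[u,v].astype(np.float32));bp=cv2.boxPoints(q);w=plane(c,bp,.078);print("wing",len(u),w.mean(0),np.linalg.norm(w[1]-w[0]),np.linalg.norm(w[2]-w[1]),w.round(4).tolist())
z=P[...,2];m=box((z>.07)&(z<.095),215,275,195,250);v,u=np.nonzero(m)
(cx,cy),rad=cv2.minEnclosingCircle(np.c_[u,v].astype(np.float32));print("mill",plane(c,[[cx,cy]],.08),rad,cx,cy,np.median(z[m]))
big=np.hstack([cv2.resize(c["image"][197:247,218:268],(400,400),interpolation=2),cv2.resize(c["image"][214:264,347:397],(400,400),interpolation=2)])
cv2.imwrite("pics/z.png",big[:,:,::-1])
```

```text
ring [[ 0.50015899 -0.13613323  0.012     ]] 13.257752418518066
wing 70 [ 0.50034613 -0.13560714  0.078     ] 0.009806164593401069 0.03921010022431547 [[0.5199, -0.1307, 0.078], [0.52, -0.1405, 0.078], [0.4808, -0.1405, 0.078], [0.4807, -0.1307, 0.078]]
mill [[0.54098667 0.19370561 0.08      ]] 15.968179702758789 240.8346710205078 220.27015686035156 0.07632027800084906
```

View pics/z.png

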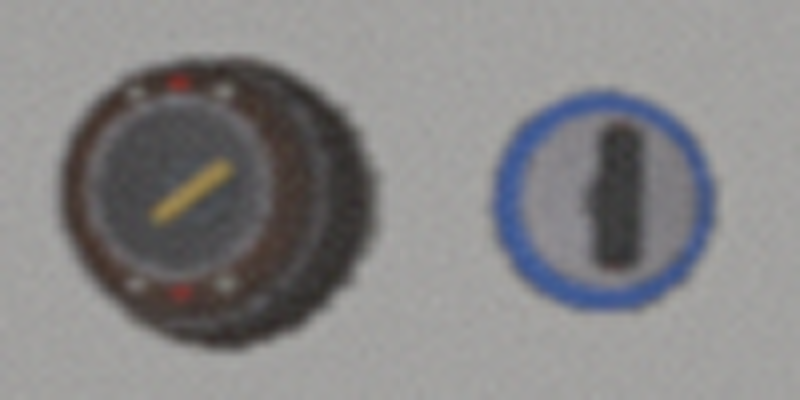

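The crop shows the red dots in line with world x (image vertical). The key is brass, about 53° clockwise of the mill's x. The wing lies roughly along x. I'll go above the cone at yaw 180, which keeps joint 6 in range later.

Call:
drive_tool(
  commands=[
    {"wz": 9.6, "tx": 17.7, "ty": 29.9},
    {"wz": 9.6, "tx": 17.7, "ty": 29.9},
    {"wz": 9.6, "tx": 17.7, "ty": 29.9},
    {"wz": 9.6, "tx": 17.7, "ty": 29.9},
    {"wz": 9.6, "tx": 17.7, "ty": 29.9},
    {"wz": 9.6, "tx": 17.7, "ty": 29.9},
    {"wz": 9.6, "tx": 17.7, "ty": 29.9},
    {"wz": 9.6, "tx": 17.7, "ty": 29.9},
    {"wz": 9.6, "tx": 17.7, "ty": 29.9},
    {"wz": 9.6, "tx": 17.7, "ty": 29.9},
    {"wz": 9.6, "tx": 17.7, "ty": 29.9},
    {"wz": 9.6, "tx": 17.7, "ty": 29.9},
    {"wz": 9.6, "tx": 17.7, "ty": 29.9},
    {"wz": 9.6, "tx": 17.7, "ty": 29.9},
    {"wz": 9.6, "tx": 17.7, "ty": 29.9},
    {"wz": 9.6, "tx": 17.7, "ty": 29.9},
    {"wz": 9.2, "tx": 17.7, "ty": 29.9},
    {},
    {},
  ],
)

```text
$.commands[0]: bad value
```

Run:
```python
from h import *
o=status.get_obs();print(o["clock"],o["qpos"].round(1),o["ee_pos"],o["tcp_rot"])
c=cap("wrist");save(c,"w1.png");print(c["W"].round(3).tolist(),c["vfov"])
```

```text
0.15 [-74.9  15.2  92.    0.   73.   -2.1] [ 0.19921918 -0.64433625  0.23021812] [-1.79897448e+02 -5.63021537e-03  1.71761533e+01]
[[0.295, -0.92, -0.259, 0.266], [-0.956, -0.284, -0.079, -0.624], [-0.001, 0.27, -0.963, 0.374], [0.0, 0.0, 0.0, 1.0]] 69.12446138783305
```

View pics/w1.png

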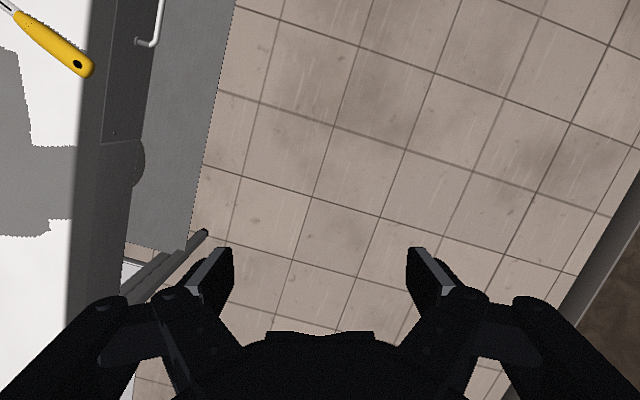

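The call was refused: rows need all seven numbers. The wrist picture shows only the floor and the open fingers (tips near (220,255) and (415,255)).

Call:
drive_tool(
  commands=[
    {"wx": 0, "wy": 0, "wz": 9.6, "tx": 17.7, "ty": 29.9, "tz": 0, "gripper": 1},
    {"wx": 0, "wy": 0, "wz": 9.6, "tx": 17.7, "ty": 29.9, "tz": 0, "gripper": 1},
    {"wx": 0, "wy": 0, "wz": 9.6, "tx": 17.7, "ty": 29.9, "tz": 0, "gripper": 1},
    {"wx": 0, "wy": 0, "wz": 9.6, "tx": 17.7, "ty": 29.9, "tz": 0, "gripper": 1},
    {"wx": 0, "wy": 0, "wz": 9.6, "tx": 17.7, "ty": 29.9, "tz": 0, "gripper": 1},
    {"wx": 0, "wy": 0, "wz": 9.6, "tx": 17.7, "ty": 29.9, "tz": 0, "gripper": 1},
    {"wx": 0, "wy": 0, "wz": 9.6, "tx": 17.7, "ty": 29.9, "tz": 0, "gripper": 1},
    {"wx": 0, "wy": 0, "wz": 9.6, "tx": 17.7, "ty": 29.9, "tz": 0, "gripper": 1},
    {"wx": 0, "wy": 0, "wz": 9.6, "tx": 17.7, "ty": 29.9, "tz": 0, "gripper": 1},
    {"wx": 0, "wy": 0, "wz": 9.6, "tx": 17.7, "ty": 29.9, "tz": 0, "gripper": 1},
    {"wx": 0, "wy": 0, "wz": 9.6, "tx": 17.7, "ty": 29.9, "tz": 0, "gripper": 1},
    {"wx": 0, "wy": 0, "wz": 9.6, "tx": 17.7, "ty": 29.9, "tz": 0, "gripper": 1},
    {"wx": 0, "wy": 0, "wz": 9.6, "tx": 17.7, "ty": 29.9, "tz": 0, "gripper": 1},
    {"wx": 0, "wy": 0, "wz": 9.6, "tx": 17.7, "ty": 29.9, "tz": 0, "gripper": 1},
    {"wx": 0, "wy": 0, "wz": 9.6, "tx": 17.7, "ty": 29.9, "tz": 0, "gripper": 1},
    {"wx": 0, "wy": 0, "wz": 9.6, "tx": 17.7, "ty": 29.9, "tz": 0, "gripper": 1},
    {"wx": 0, "wy": 0, "wz": 9.2, "tx": 17.7, "ty": 29.9, "tz": 0, "gripper": 1},
    {"wx": 0, "wy": 0, "wz": 0, "tx": 0, "ty": 0, "tz": 0, "gripper": 1},
  ],
)

```text
clock: 2.45
ee_pos: [0.5009, -0.1348, 0.2311]
tcp_rot: [180.0, -0.0, -179.8]
force: [0.4, -0.5, 0.3]
opening: 0.998
grasp_force: 0.0
```

Run:
```python
from h import *
o=status.get_obs();print(o["clock"],o["qpos"].round(1),o["ee_pos"],o["tcp_rot"])
c=cap("wrist");save(c,"w2.png");print(c["W"].round(3).tolist())
```

```text
2.45 [ -17.8   -1.9  110.8    0.    71.1 -108. ] [ 0.50093197 -0.13481595  0.23111793] [ 1.79971974e+02 -3.78014930e-03 -1.79833586e+02]
[[-0.002, 0.963, 0.269, 0.434], [1.0, 0.002, -0.0, -0.135], [-0.001, 0.269, -0.963, 0.375], [0.0, 0.0, 0.0, 1.0]]
```

View pics/w2.png

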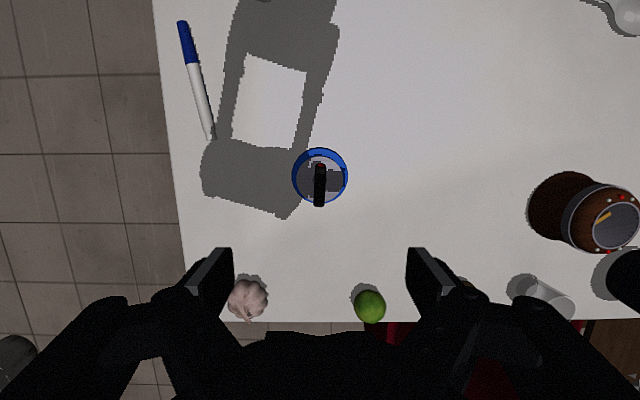

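The wrist view shows the ring at (320,175) with the wing upright in it, red stripe end towards the camera. The mill is at the right, (605,218).

Run:
```python
from h import *
c=cap("wrist");im=c["image"].astype(int);P=cloud(c);r,g,b=im[...,0],im[...,1],im[...,2]
m=(b>r+50)&(b>g+30);m[:,:285]=0;m[:,355:]=0;m[:140]=0;m[210:]=0
v,u=np.nonzero(m);h=cv2.convexHull(np.c_[u,v]).reshape(-1,2)
e=cv2.fitEllipse(h.astype(np.float32));print("ring",e,plane(c,[e[0]],.013),len(u), np.median(P[m][:,2]))
k=(np.abs(P[...,0]-.5)<.04)&(np.abs(P[...,1]+.136)<.04)&(P[...,2]>.068)&(P[...,2]<.09)
Q=P[k];print(len(Q),Q.min(0),Q.max(0),np.median(Q,0))
v,u=np.nonzero(k);q=cv2.minAreaRect(np.c_[u,v].astype(np.float32));w=plane(c,cv2.boxPoints(q),.078);print(q,w.round(4).tolist(),w.mean(0))
# dark wing in img, bottom face band by rows
d=(im.max(2)<60);d[:,:300]=0;d[:,340:]=0
for y in range(158,210,4):
    x=np.nonzero(d[y])[0]; print(y,x.min() if len(x) else None,x.max() if len(x) else None,np.nanmedian(P[y,x,2]) if len(x) else None)
```

```text
ring ((320.4107666015625, 176.20458984375), (55.68143081665039, 55.76633834838867), 61.090145111083984) [[ 0.50158386 -0.13491057  0.013     ]] 676 0.015025307202905736
462 [ 0.47960912 -0.14083258  0.06825226] [ 0.52389161 -0.12799889  0.07948881] [ 0.50096074 -0.13440617  0.07668541]
((320.6661071777344, 186.50921630859375), (11.260414123535156, 41.325164794921875), 3.1798300743103027) [[0.5225, -0.1419, 0.078], [0.4783, -0.1394, 0.078], [0.4789, -0.1278, 0.078], [0.5232, -0.1299, 0.078]] [ 0.50073478 -0.13476255  0.078     ]
158 311 330 0.01436593238468803
162 309 321 0.03514962572476099
166 304 326 0.036123723392510076
170 302 334 0.03742045898055052
174 300 339 0.03785740198680004
178 300 338 0.03802126658014804
182 301 339 0.037055871918695915
186 302 337 0.036864993042439315
190 302 339 0.036150553119101786
194 303 325 0.05579476623071006
198 311 325 0.07687355602975343
202 315 325 0.07632831035443449
206 315 324 0.07673555201564577
```

The cone is at (0.501, -0.135), with the wing at about -3°. I'll descend and grip.

Call:
drive_tool(
  commands=[
    {"wx": 0, "wy": 0, "wz": -3, "tx": 0, "ty": 0, "tz": -45, "gripper": 1},
    {"wx": 0, "wy": 0, "wz": 0, "tx": 0, "ty": 0, "tz": -45, "gripper": 1},
    {"wx": 0, "wy": 0, "wz": 0, "tx": 0, "ty": 0, "tz": -45, "gripper": 0.6},
    {"wx": 0, "wy": 0, "wz": 0, "tx": 0, "ty": 0, "tz": -31, "gripper": 0.4},
    {"wx": 0, "wy": 0, "wz": 0, "tx": 0, "ty": 0, "tz": -20, "gripper": 0.3},
    {"wx": 0, "wy": 0, "wz": 0, "tx": 0, "ty": 0, "tz": 0, "gripper": 0.3},
    {"wx": 0, "wy": 0, "wz": 0, "tx": 0, "ty": 0, "tz": 0, "gripper": 0},
    {"wx": 0, "wy": 0, "wz": 0, "tx": 0, "ty": 0, "tz": 0, "gripper": 0},
    {"wx": 0, "wy": 0, "wz": 0, "tx": 0, "ty": 0, "tz": 0, "gripper": 0},
    {"wx": 0, "wy": 0, "wz": 0, "tx": 0, "ty": 0, "tz": 0, "gripper": 0},
  ],
)

```text
clock: 3.8
ee_pos: [0.5003, -0.1365, 0.0458]
tcp_rot: [-180.0, 0.0, 177.0]
force: [-1.9, 2.4, -0.7]
opening: 0.131
grasp_force: 61.2
```

Call:
drive_tool(
  commands=[
    {"wx": 0, "wy": 0, "wz": 0, "tx": 0, "ty": 0, "tz": 20, "gripper": 0},
    {"wx": 0, "wy": 0, "wz": 0, "tx": 0, "ty": 0, "tz": 45, "gripper": 0},
    {"wx": 0, "wy": 0, "wz": 0, "tx": 0, "ty": 0, "tz": 55, "gripper": 0},
    {"wx": 0, "wy": 0, "wz": 0, "tx": 10, "ty": 33, "tz": 45, "gripper": 0},
    {"wx": 0, "wy": 0, "wz": 0, "tx": 10, "ty": 33, "tz": 20, "gripper": 0},
    {"wx": 0, "wy": 0, "wz": 0, "tx": 10, "ty": 33, "tz": 0, "gripper": 0},
    {"wx": 0, "wy": 0, "wz": 0, "tx": 10, "ty": 33, "tz": 0, "gripper": 0},
    {"wx": 0, "wy": 0, "wz": 0, "tx": 10, "ty": 33, "tz": 0, "gripper": 0},
    {"wx": 0, "wy": 0, "wz": 0, "tx": 10, "ty": 33, "tz": 0, "gripper": 0},
    {"wx": 0, "wy": 0, "wz": 0, "tx": 10, "ty": 33, "tz": 0, "gripper": 0},
    {"wx": 0, "wy": 0, "wz": 0, "tx": 10, "ty": 33, "tz": 0, "gripper": 0},
    {"wx": 0, "wy": 0, "wz": 0, "tx": 10, "ty": 33, "tz": 0, "gripper": 0},
    {"wx": 0, "wy": 0, "wz": 0, "tx": 10, "ty": 33, "tz": 0, "gripper": 0},
    {"wx": 0, "wy": 0, "wz": 0, "tx": 0, "ty": 0, "tz": 0, "gripper": 0},
    {"wx": 0, "wy": 0, "wz": 0, "tx": 0, "ty": 0, "tz": 0, "gripper": 0},
  ],
)

```text
clock: 5.68
ee_pos: [0.6004, 0.193, 0.2303]
tcp_rot: [-180.0, 0.0, 177.0]
force: [-1.0, -1.1, -0.6]
opening: 0.129
grasp_force: 60.9
```

Run:
```python
from h import *
o=status.get_obs();print(o["clock"],o["qpos"].round(1),o["ee_pos"],o["tcp_rot"],o["force"],o["ft_torque"])
c=cap("wrist");save(c,"w3.png");print(c["W"].round(3).tolist())
np.savez("w3.npz",**{k:c[k] for k in("image","range_z","K","W","Dv")})
```

```text
5.675 [ 15.6  10.4  97.7  -0.1  71.9 -71.4] [0.60035234 0.19298585 0.2302986 ] [-1.79952210e+02  2.66563993e-02  1.77005885e+02] [-1.00109585 -1.133454   -0.61230936] [-0.03699521 -0.02719242  0.04679108]
[[0.053, 0.962, 0.269, 0.534], [0.999, -0.05, -0.016, 0.197], [-0.002, 0.27, -0.963, 0.374], [0.0, 0.0, 0.0, 1.0]]
```

View pics/w3.png

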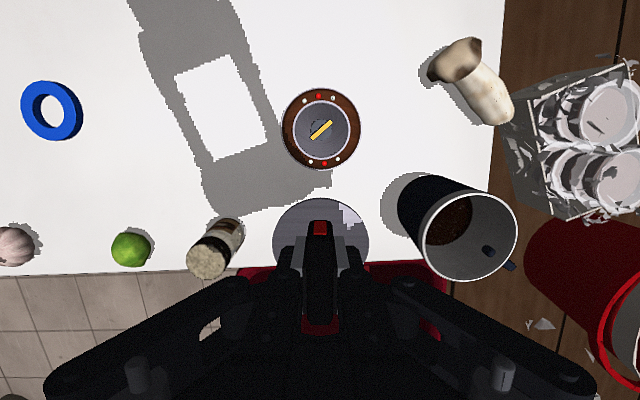

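The wrist view shows the held cone, with its flange at (320,245). The mill is at (321,128), its key running from (311,138) to (331,121), with red dots at (319,97) and (324,163).

Run:
```python
from h import *
c=dict(np.load("w3.npz"));im=c["image"].astype(int);P=cloud(c);r,g,b=im[...,0],im[...,1],im[...,2]
sub=np.zeros((400,640),bool);sub[85:172,280:363]=1
red=sub&(r>130)&(g<90)&(b<90)
n,l,s,ce=cv2.connectedComponentsWithStats(red.astype(np.uint8))
D=[(s[i,4],ce[i],np.nanmedian(P[l==i][:,2])) for i in range(1,n) if s[i,4]>5];print(D)
hsh=float(np.median([d[2] for d in D]));print("shoulder",hsh)
w=plane(c,[d[1] for d in D],hsh);print("red",w.round(4).tolist(),"mid",w.mean(0))
wh=sub&(im.min(2)>170)
n,l,s,ce=cv2.connectedComponentsWithStats(wh.astype(np.uint8))
for i in range(1,n):
    if 5<s[i,4]<60: print("white",s[i,4],plane(c,[ce[i]],hsh).round(4).tolist())
br=sub&(r>150)&(g>110)&(b<110)
v,u=np.nonzero(br);Q=plane(c,np.c_[u,v],.060)[:,:2];q=cv2.minAreaRect((Q*1000).astype(np.float32))
m=Q.mean(0);ev,V=np.linalg.eigh(np.cov((Q-m).T));print("key",len(u),m,q,np.degrees(np.arctan2(V[1,1],V[0,1])),np.nanmedian(P[br][:,2]))
# cup lining + floor: grey
gr=sub&(im.max(2)-im.min(2)<35)&(im.max(2)<185)&(im.max(2)>60)
n,l,s,ce=cv2.connectedComponentsWithStats(gr.astype(np.uint8));i=1+np.argmax(s[1:,4]);v,u=np.nonzero(l==i)
h=cv2.convexHull(np.c_[u,v]).reshape(-1,2);e=cv2.fitEllipse(h.astype(np.float32));print("cup",e,plane(c,[e[0]],.08))
W=plane(c,h,.08);print(W.max(0)-W.min(0),(W.max(0)+W.min(0))/2)
# flange
zf=.2303-.009
k=np.abs(P[...,2]-zf)<.006;k[:190]=0;k[285:]=0
v,u=np.nonzero(k);print(len(u),u.min(),u.max(),v.min())
h=cv2.convexHull(np.c_[u,v]).reshape(-1,2)
pts=[]
for x in range(u.min()+1,u.max(),3):pts.append((x,v[u==x].min()-.5))
for y in range(v.min()+8,240,3):pts+= [(u[v==y].min()-.5,y),(u[v==y].max()+.5,y)]
F=plane(c,pts,zf)[:,:2]
A=np.c_[2*F,np.ones(len(F))];x=np.linalg.lstsq(A,(F**2).sum(1),rcond=None)[0];print("flange c",x[:2],"R",np.sqrt(x[2]+x[:2]@x[:2]),np.median(P[k],0))
```

```text
[(np.int32(26), array([318. ,  95.5]), np.float64(0.0799535832779433)), (np.int32(21), array([324., 163.]), np.float64(0.08047398313576809))]
shoulder 0.0802137832068557
red [[0.5106, 0.1961, 0.0802], [0.5756, 0.1987, 0.0802]] mid [0.54309727 0.19742513 0.08021378]
white 14 [[0.513, 0.2101, 0.0802]]
white 12 [[0.5143, 0.1825, 0.0802]]
white 13 [[0.5719, 0.2124, 0.0802]]
white 13 [[0.5733, 0.185, 0.0802]]
key 119 [0.54314961 0.1974199 ] ((543.186767578125, 197.40135192871094), (4.544766902923584, 27.542490005493164), 38.199344635009766) 127.68861723728821 0.061076875019743515
cup ((321.03167724609375, 129.68106079101562), (53.94563674926758, 55.4212532043457), 3.037639617919922) [[0.54261501 0.19739613 0.08      ]]
[5.32211148e-02 5.32924073e-02 1.11022302e-16] [0.54309377 0.19733668 0.08      ]
3125 272 368 198
flange c [0.60144602 0.19340051] R 0.02747057152471285 [0.58915939 0.1950279  0.22066987]
```

The measurements agree: mill axis (0.5431, 0.1974), mill yaw +2.3°, key at world -52.3°. The held cone is offset about 1 mm along its wing. I'll go above the cup with the slot along the key.

Call:
drive_tool(
  commands=[
    {"wx": 0, "wy": 0, "wz": -9.9, "tx": -12, "ty": 1, "tz": 0, "gripper": 0},
    {"wx": 0, "wy": 0, "wz": -9.9, "tx": -12, "ty": 1, "tz": 0, "gripper": 0},
    {"wx": 0, "wy": 0, "wz": -9.9, "tx": -12, "ty": 1, "tz": -20, "gripper": 0},
    {"wx": 0, "wy": 0, "wz": -9.9, "tx": -12, "ty": 1, "tz": -30, "gripper": 0},
    {"wx": 0, "wy": 0, "wz": -9.7, "tx": -9.9, "ty": 1.1, "tz": -30, "gripper": 0},
    {"wx": 0, "wy": 0, "wz": 0, "tx": 0, "ty": 0, "tz": -20, "gripper": 0},
    {"wx": 0, "wy": 0, "wz": 0, "tx": 0, "ty": 0, "tz": 0, "gripper": 0},
    {"wx": 0, "wy": 0, "wz": 0, "tx": 0, "ty": 0, "tz": 0, "gripper": 0},
    {"wx": 0, "wy": 0, "wz": 0, "tx": 0, "ty": 0, "tz": 0, "gripper": 0},
  ],
)

```text
clock: 6.85
ee_pos: [0.5439, 0.1988, 0.132]
tcp_rot: [179.8, 0.1, 127.7]
force: [0.4, 0.3, -0.7]
opening: 0.132
grasp_force: 60.7
```

```bash
cat > f.py <<'E'
from h import *
o=status.get_obs();print(o["clock"],o["ee_pos"].round(4),o["tcp_rot"].round(2),o["force"].round(1),o["ft_torque"].round(2),o["qpos"].round(0))
zf=o["ee_pos"][2]-.0095
c=cap("wrist");P=cloud(c)
k=np.abs(P[...,2]-zf)<.006;k[:190]=0;k[285:]=0;k[:,:260]=0;k[:,380:]=0
n,l,s,ce=cv2.connectedComponentsWithStats(k.astype(np.uint8));k=l==1+np.argmax(s[1:,4])
v,u=np.nonzero(k)
pts=[(x,v[u==x].min()-.5) for x in range(u.min()+1,u.max(),3)]
for y in range(v.min()+8,240,3):
    q=u[v==y]; pts+=[(q.min()-.5,y),(q.max()+.5,y)]
F=plane(c,pts,zf)[:,:2]
A=np.c_[2*F,np.ones(len(F))];x=np.linalg.lstsq(A,(F**2).sum(1),rcond=None)[0];print("flange c",x[:2].round(4),"R",np.sqrt(x[2]+x[:2]@x[:2]).round(4))
E
python3 f.py
```

```text
6.85 [0.5439 0.1988 0.132 ] [1.7984e+02 6.0000e-02 1.2771e+02] [ 0.4  0.3 -0.7] [-0.04  0.01  0.02] [ 18.   9. 110.  -0.  61. -20.]
flange c [0.5454 0.1993] R 0.0275
```

Call:
drive_tool(
  commands=[
    {"wx": 0, "wy": 0, "wz": 0, "tx": -1.5, "ty": -1.2, "tz": 0, "gripper": 0},
    {"wx": 0, "wy": 0, "wz": 0, "tx": 0, "ty": 0, "tz": -6, "gripper": 0},
    {"wx": 0, "wy": 0, "wz": 0, "tx": 0, "ty": 0, "tz": -6, "gripper": 0},
    {"wx": 0, "wy": 0, "wz": 0, "tx": 0, "ty": 0, "tz": -4, "gripper": 0},
    {"wx": 0, "wy": 0, "wz": 0, "tx": 0, "ty": 0, "tz": 0, "gripper": 0},
    {"wx": 0, "wy": 0, "wz": 0, "tx": 0, "ty": 0, "tz": 0, "gripper": 0},
  ],
)

```text
clock: 7.65
ee_pos: [0.5409, 0.1973, 0.1142]
tcp_rot: [-180.0, -0.0, 127.7]
force: [0.6, -0.5, -1.9]
opening: 0.134
grasp_force: 60.7
```

Call:
drive_tool(
  commands=[
    {"wx": 0, "wy": 0, "wz": 0, "tx": 1.3, "ty": 0.3, "tz": -2, "gripper": 0},
    {"wx": 0, "wy": 0, "wz": 0, "tx": 0, "ty": 0, "tz": -3, "gripper": 0},
    {"wx": 0, "wy": 0, "wz": 0, "tx": 0, "ty": 0, "tz": -3, "gripper": 0},
    {"wx": 0, "wy": 0, "wz": 0, "tx": 0, "ty": 0, "tz": 0, "gripper": 0},
    {"wx": 0, "wy": 0, "wz": 0, "tx": 0, "ty": 0, "tz": 0, "gripper": 0},
    {"wx": 0, "wy": 0, "wz": 0, "tx": 0, "ty": 0, "tz": 0, "gripper": 0},
  ],
)

```text
clock: 8.4
ee_pos: [0.5423, 0.1976, 0.1064]
tcp_rot: [180.0, 0.0, 127.7]
force: [-0.4, 0.1, -1.3]
opening: 0.135
grasp_force: 60.7
```

Call:
drive_tool(
  commands=[
    {"wx": 0, "wy": 0, "wz": 0, "tx": 0, "ty": 0, "tz": -1.5, "gripper": 0},
    {"wx": 0, "wy": 0, "wz": 0, "tx": 0, "ty": 0, "tz": -1.5, "gripper": 0},
    {"wx": 0, "wy": 0, "wz": 0, "tx": 0, "ty": 0, "tz": -1, "gripper": 0},
    {"wx": 0, "wy": 0, "wz": 0, "tx": 0, "ty": 0, "tz": -0.7, "gripper": 0},
    {"wx": 0, "wy": 0, "wz": 0, "tx": 0, "ty": 0, "tz": 0, "gripper": 0},
    {"wx": 0, "wy": 0, "wz": 0, "tx": 0, "ty": 0, "tz": 0, "gripper": 0},
  ],
)

```text
clock: 9.15
ee_pos: [0.5422, 0.1976, 0.1016]
tcp_rot: [180.0, 0.0, 127.7]
force: [-0.2, -0.8, -2.2]
opening: 0.129
grasp_force: 60.7
```

Call:
drive_tool(
  commands=[
    {"wx": 0, "wy": 0, "wz": 0, "tx": 0, "ty": 0, "tz": -0.5, "gripper": 0},
    {"wx": 0, "wy": 0, "wz": 0, "tx": 0, "ty": 0, "tz": -0.5, "gripper": 0},
    {"wx": 0, "wy": 0, "wz": 0, "tx": 0, "ty": 0, "tz": -0.5, "gripper": 0},
    {"wx": 0, "wy": 0, "wz": 0, "tx": 0, "ty": 0, "tz": 0, "gripper": 0},
    {"wx": 0, "wy": 0, "wz": 0, "tx": 0, "ty": 0, "tz": 0, "gripper": 0},
  ],
)

```text
clock: 9.78
ee_pos: [0.5421, 0.1976, 0.1001]
tcp_rot: [-180.0, -0.0, 127.7]
force: [-0.2, 0.4, -0.9]
opening: 0.129
grasp_force: 60.7
```

Call:
drive_tool(
  commands=[
    {"wx": 0, "wy": 0, "wz": 0, "tx": 0, "ty": 0, "tz": -0.5, "gripper": 0},
    {"wx": 0, "wy": 0, "wz": 0, "tx": 0, "ty": 0, "tz": -0.5, "gripper": 0},
    {"wx": 0, "wy": 0, "wz": 0, "tx": 0, "ty": 0, "tz": -0.5, "gripper": 0},
    {"wx": 0, "wy": 0, "wz": 0, "tx": 0, "ty": 0, "tz": 0, "gripper": 0},
    {"wx": 0, "wy": 0, "wz": 0, "tx": 0, "ty": 0, "tz": 0, "gripper": 0},
  ],
)

```text
clock: 10.4
ee_pos: [0.5419, 0.1978, 0.0988]
tcp_rot: [-180.0, -0.0, 127.7]
force: [-3.9, 0.7, 3.3]
opening: 0.127
grasp_force: 61.6
```

Call:
drive_tool(
  commands=[
    {"wx": 0, "wy": 0, "wz": 0, "tx": -0.5, "ty": 0.1, "tz": 0, "gripper": 0},
    {"wx": 0, "wy": 0, "wz": 0, "tx": 0, "ty": 0, "tz": -0.3, "gripper": 0},
    {"wx": 0, "wy": 0, "wz": 0, "tx": 0, "ty": 0, "tz": 0, "gripper": 0},
    {"wx": 0, "wy": 0, "wz": 0, "tx": 0, "ty": 0, "tz": 0, "gripper": 0},
  ],
)

```text
clock: 10.9
ee_pos: [0.5417, 0.1978, 0.0984]
tcp_rot: [180.0, -0.0, 127.7]
force: [-4.2, 2.0, 4.0]
opening: 0.131
grasp_force: 61.5
```

Call:
drive_tool(
  commands=[
    {"wx": 0, "wy": 0, "wz": 0, "tx": -0.6, "ty": 0.3, "tz": 0, "gripper": 0},
    {"wx": 0, "wy": 0, "wz": 0, "tx": 0, "ty": 0, "tz": 0, "gripper": 0},
    {"wx": 0, "wy": 0, "wz": 0, "tx": 0, "ty": 0, "tz": 0, "gripper": 0},
  ],
)

```text
clock: 11.28
ee_pos: [0.5413, 0.1979, 0.098]
tcp_rot: [180.0, 0.0, 127.7]
force: [0.2, 1.5, -1.0]
opening: 0.133
grasp_force: 60.9
```

Free again, so I'll continue down.

Call:
drive_tool(
  commands=[
    {"wx": 0, "wy": 0, "wz": 0, "tx": 0, "ty": 0.1, "tz": -0.4, "gripper": 0},
    {"wx": 0, "wy": 0, "wz": 0, "tx": 0, "ty": 0, "tz": -0.4, "gripper": 0},
    {"wx": 0, "wy": 0, "wz": 0, "tx": 0, "ty": 0, "tz": 0, "gripper": 0},
    {"wx": 0, "wy": 0, "wz": 0, "tx": 0, "ty": 0, "tz": 0, "gripper": 0},
  ],
)

```text
clock: 11.78
ee_pos: [0.541, 0.198, 0.0974]
tcp_rot: [-180.0, 0.0, 127.7]
force: [-0.0, 1.5, -0.9]
opening: 0.127
grasp_force: 60.9
```

Call:
drive_tool(
  commands=[
    {"wx": 0, "wy": 0, "wz": 0, "tx": 0, "ty": 0, "tz": -0.4, "gripper": 0},
    {"wx": 0, "wy": 0, "wz": 0, "tx": 0, "ty": 0, "tz": -0.4, "gripper": 0},
    {"wx": 0, "wy": 0, "wz": 0, "tx": 0, "ty": 0, "tz": 0, "gripper": 0},
    {"wx": 0, "wy": 0, "wz": 0, "tx": 0, "ty": 0, "tz": 0, "gripper": 0},
  ],
)

```text
clock: 12.28
ee_pos: [0.5411, 0.1982, 0.097]
tcp_rot: [180.0, 0.0, 127.7]
force: [-1.5, 0.1, 3.4]
opening: 0.13
grasp_force: 61.5
```

Call:
drive_tool(
  commands=[
    {"wx": 0, "wy": 0, "wz": 0, "tx": -0.3, "ty": 0, "tz": -0.3, "gripper": 0},
    {"wx": 0, "wy": 0, "wz": 0, "tx": 0, "ty": 0, "tz": -0.3, "gripper": 0},
    {"wx": 0, "wy": 0, "wz": 0, "tx": 0, "ty": 0, "tz": 0, "gripper": 0},
    {"wx": 0, "wy": 0, "wz": 0, "tx": 0, "ty": 0, "tz": 0, "gripper": 0},
  ],
)

```text
clock: 12.78
ee_pos: [0.541, 0.1982, 0.0969]
tcp_rot: [180.0, 0.0, 127.7]
force: [-2.1, 0.2, 6.1]
opening: 0.131
grasp_force: 61.9
```

Call:
drive_tool(
  commands=[
    {"wx": 0, "wy": 0, "wz": 0, "tx": -0.6, "ty": 0, "tz": 0, "gripper": 0},
    {"wx": 0, "wy": 0, "wz": 0, "tx": 0, "ty": 0, "tz": 0, "gripper": 0},
    {"wx": 0, "wy": 0, "wz": 0, "tx": 0, "ty": 0, "tz": 0, "gripper": 0},
  ],
)

```text
clock: 13.15
ee_pos: [0.541, 0.1982, 0.0969]
tcp_rot: [179.9, 0.1, 127.7]
force: [-1.4, -0.3, 5.1]
opening: 0.126
grasp_force: 61.8
```

```bash
python3 f.py
python3 - <<'E'
from h import *
zs=[];
c=cap("wrist");save(c,"w4.png");P=cloud(c)
d=np.hypot(P[...,0]-.5425,P[...,1]-.1975)
for a,b in((.017,.026),(.0295,.037)):
    k=(d>a)&(d<b)&(P[...,2]>.07)&(P[...,2]<.095);k[245:]=0;print(a,k.sum(),np.median(P[k][:,2]),np.percentile(P[k][:,2],[10,90]))
E
```

```text
13.15 [0.541  0.1982 0.0969] [1.7991e+02 5.0000e-02 1.2768e+02] [-1.4 -0.3  5.1] [-0.08  0.19  0.02] [ 18.  11. 112.  -0.  57. -20.]
flange c [0.5419 0.1995] R 0.0273
0.017 1811 0.08733721940617042 [0.0865407  0.08818036]
0.0295 2401 0.07728558696805929 [0.07506676 0.07956141]
```

View pics/w4.png

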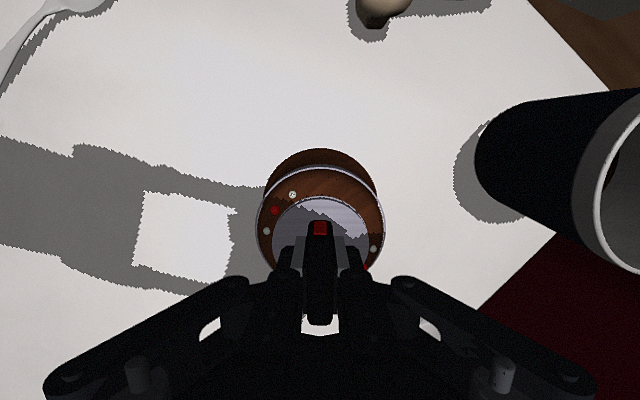

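The view shows the cone in the cup with the flange near home (edge at (320,200)). The depth reading puts it about 1 mm high. I'll wiggle gently under a light push.

Call:
drive_tool(
  commands=[
    {"wx": 0, "wy": 0, "wz": 1.5, "tx": 0, "ty": 0, "tz": -0.2, "gripper": 0},
    {"wx": 0, "wy": 0, "wz": 1.5, "tx": 0, "ty": 0, "tz": 0, "gripper": 0},
    {"wx": 0, "wy": 0, "wz": 0, "tx": 0, "ty": 0, "tz": 0, "gripper": 0},
  ],
)

```text
clock: 13.62
ee_pos: [0.541, 0.1981, 0.0967]
tcp_rot: [179.9, 0.0, 130.7]
force: [-0.8, -0.6, 5.1]
opening: 0.132
grasp_force: 61.8
```

Call:
drive_tool(
  commands=[
    {"wx": 0, "wy": 0, "wz": -1.5, "tx": 0, "ty": 0, "tz": 0, "gripper": 0},
    {"wx": 0, "wy": 0, "wz": -1.5, "tx": 0, "ty": 0, "tz": 0, "gripper": 0},
    {"wx": 0, "wy": 0, "wz": 0, "tx": 0, "ty": 0, "tz": 0, "gripper": 0},
  ],
)

```text
clock: 14.0
ee_pos: [0.5409, 0.1982, 0.0967]
tcp_rot: [179.9, 0.1, 127.7]
force: [-0.8, -0.8, 6.0]
opening: 0.122
grasp_force: 61.8
```

Call:
drive_tool(
  commands=[
    {"wx": 0, "wy": 0, "wz": -1.5, "tx": 0, "ty": 0, "tz": 0, "gripper": 0},
    {"wx": 0, "wy": 0, "wz": -1.5, "tx": 0, "ty": 0, "tz": 0, "gripper": 0},
    {"wx": 0, "wy": 0, "wz": 0, "tx": 0, "ty": 0, "tz": 0, "gripper": 0},
  ],
)

```text
clock: 14.38
ee_pos: [0.541, 0.1983, 0.0967]
tcp_rot: [179.9, 0.0, 124.7]
force: [-2.1, -0.4, 5.2]
opening: 0.131
grasp_force: 61.7
```

```bash
python3 -c "
from h import *
o=status.get_obs();print(o['ee_pos'],o['tcp_rot'],o['force'].round(1),o['ft_torque'].round(2))"
```

```text
[0.54098314 0.19826541 0.09667159] [1.79905079e+02 4.50329136e-02 1.24685644e+02] [-2.1 -0.4  5.2] [-0.09  0.21  0.07]
```

Run:
```python
from h import *
c=cap("wrist");P=cloud(c);im=c["image"].astype(int)
r,g,b=im[...,0],im[...,1],im[...,2]
red=(r>120)&(g<80)&(b<80);red[:195]=0;red[225:]=0;red[:,:250]=0;red[:,300:]=0
print("dot",red.sum(),np.median(P[red],0))
wh=(im.min(2)>150);wh[:185]=0;wh[245:]=0;wh[:,:255]=0;wh[:,305:]=0
n,l,s,ce=cv2.connectedComponentsWithStats(wh.astype(np.uint8))
for i in range(1,n):
    if s[i,4]<80: print(s[i,4],ce[i],np.median(P[l==i],0))
print("table",np.median(P[60:140,200:400,2]),np.median(P[20:100,60:200,2]))
# radial profile of z in mill frame on the camera side
d=np.hypot(P[...,0]-.5419,P[...,1]-.1978);k0=np.zeros_like(d,bool);k0[170:245,250:390]=1
for a in range(16,48,2):
    k=k0&(d>a/1e3)&(d<(a+2)/1e3);print(a,k.sum(),np.round(np.percentile(P[k][:,2],[20,50,80]),4))
```

```text
dot 0 [nan nan nan]
48 [259.41666667 186.8125    ] [0.49270842 0.18148432 0.0025778 ]
26 [268.73076923 191.46153846] [0.50187373 0.20176359 0.06529633]
30 [289.43333333 195.8       ] [0.51316807 0.21046386 0.08010075]
2 [303.5 199. ] [0.52065129 0.21388198 0.08119493]
2 [300.5 200.5] [0.51970676 0.21225861 0.08150592]
3 [294.         203.66666667] [0.51786563 0.2083146  0.08083661]
14 [301.07142857 203.85714286] [0.52061317 0.21241869 0.08653168]
1 [295. 206.] [0.51849242 0.209071   0.08594362]
1 [297. 208.] [0.51997278 0.20893555 0.08662223]
1 [302. 208.] [0.52210497 0.21085277 0.08781283]
2 [304.  208.5] [0.52323079 0.21110411 0.08734505]
table 0.0026251695752784743 0.002760120180383907
16 343 [0.087  0.0875 0.088 ]
18 507 [0.087  0.0878 0.1261]
20 863 [0.0871 0.1065 0.1217]
22 452 [0.0866 0.087  0.0876]
24 478 [0.0864 0.0869 0.0873]
26 704 [0.0807 0.085  0.087 ]
28 582 [0.079  0.0797 0.0807]
30 602 [0.0778 0.0787 0.0796]
32 654 [0.0766 0.0774 0.0783]
34 678 [0.0752 0.0759 0.0766]
36 739 [0.0713 0.0734 0.0751]
38 700 [0.0665 0.0688 0.0708]
40 550 [0.0543 0.0648 0.066 ]
42 249 [0.014  0.0586 0.0651]
44 134 [0.0108 0.0121 0.013 ]
46 121 [0.0036 0.0101 0.0112]
  return _methods._mean(a, axis=axis, dtype=dtype,
  ret = um.true_divide(
```

The table reads 2.6 mm high in this view, so the flange is at home height. Lateral nudges also no longer move the cone, so it is home. I'll turn anticlockwise in chunks and watch the forces.

Call:
drive_tool(
  commands=[
    {"wx": 0, "wy": 0, "wz": 5, "tx": 0, "ty": -0.1, "tz": 0, "gripper": 0},
    {"wx": 0, "wy": 0, "wz": 5, "tx": 0, "ty": -0.1, "tz": 0, "gripper": 0},
    {"wx": 0, "wy": 0, "wz": 5, "tx": 0, "ty": -0.1, "tz": 0, "gripper": 0},
    {"wx": 0, "wy": 0, "wz": 5, "tx": 0, "ty": -0.1, "tz": 0, "gripper": 0},
    {"wx": 0, "wy": 0, "wz": 0, "tx": 0, "ty": 0, "tz": 0, "gripper": 0},
  ],
)

```text
clock: 15.05
ee_pos: [0.5409, 0.1979, 0.0967]
tcp_rot: [179.9, 0.1, 144.7]
force: [-0.9, 0.6, 6.4]
opening: 0.131
grasp_force: 61.8
```

```bash
cat > s.py <<'E'
from h import *
o=status.get_obs();print(o['clock'],o['ee_pos'].round(4),o['tcp_rot'].round(1),o['force'].round(1),o['ft_torque'].round(2))
E
python3 s.py
```

```text
15.05 [0.5409 0.1979 0.0967] [1.799e+02 1.000e-01 1.447e+02] [-0.9  0.6  6.4] [-0.09  0.29  0.02]
```

Call:
drive_tool(
  commands=[
    {"wx": 0, "wy": 0, "wz": 5, "tx": 0, "ty": -0.1, "tz": 0, "gripper": 0},
    {"wx": 0, "wy": 0, "wz": 5, "tx": 0, "ty": -0.1, "tz": 0, "gripper": 0},
    {"wx": 0, "wy": 0, "wz": 5, "tx": 0, "ty": -0.1, "tz": 0, "gripper": 0},
    {"wx": 0, "wy": 0, "wz": 5, "tx": 0, "ty": -0.1, "tz": 0, "gripper": 0},
  ],
)

```text
clock: 15.55
ee_pos: [0.5408, 0.1975, 0.0967]
tcp_rot: [179.9, 0.1, 164.8]
force: [-1.3, 0.3, 5.4]
opening: 0.131
grasp_force: 62.2
```

```bash
python3 s.py
```

```text
15.55 [0.5408 0.1975 0.0967] [1.799e+02 1.000e-01 1.648e+02] [-1.3  0.3  5.4] [-0.09  0.3  -0.43]
```

Call:
drive_tool(
  commands=[
    {"wx": 0, "wy": 0, "wz": 5, "tx": 0, "ty": -0.1, "tz": 0.2, "gripper": 0},
    {"wx": 0, "wy": 0, "wz": 5, "tx": 0, "ty": -0.1, "tz": 0, "gripper": 0},
    {"wx": 0, "wy": 0, "wz": 5, "tx": 0, "ty": -0.1, "tz": 0, "gripper": 0},
    {"wx": 0, "wy": 0, "wz": 5, "tx": 0, "ty": -0.1, "tz": 0, "gripper": 0},
  ],
)

```text
clock: 16.05
ee_pos: [0.5409, 0.1971, 0.0967]
tcp_rot: [180.0, 0.1, -175.2]
force: [-0.0, -0.6, 5.1]
opening: 0.135
grasp_force: 62.0
```

```bash
python3 s.py
```

```text
16.05 [0.5409 0.1971 0.0967] [ 1.800e+02  1.000e-01 -1.752e+02] [-0.  -0.6  5.1] [-0.09  0.13 -0.36]
```

Call:
drive_tool(
  commands=[
    {"wx": 0, "wy": 0, "wz": 5, "tx": 0, "ty": -0.1, "tz": 0, "gripper": 0},
    {"wx": 0, "wy": 0, "wz": 5, "tx": 0, "ty": -0.1, "tz": 0, "gripper": 0},
    {"wx": 0, "wy": 0, "wz": 5, "tx": 0, "ty": -0.1, "tz": 0, "gripper": 0},
    {"wx": 0, "wy": 0, "wz": 5, "tx": 0, "ty": -0.1, "tz": 0, "gripper": 0},
    {"wx": 0, "wy": 0, "wz": 2.8, "tx": 0, "ty": 0, "tz": 0, "gripper": 0},
    {"wx": 0, "wy": 0, "wz": 0, "tx": 0, "ty": 0, "tz": 0, "gripper": 0},
    {"wx": 0, "wy": 0, "wz": 0, "tx": 0, "ty": 0, "tz": 0, "gripper": 0},
  ],
)

```text
clock: 16.92
ee_pos: [0.5411, 0.1967, 0.0967]
tcp_rot: [-180.0, 0.1, -152.6]
force: [-0.2, 0.5, 4.9]
opening: 0.131
grasp_force: 61.7
```

```bash
cat > a.py <<'E'
from h import *
o=status.get_obs();zt=o["ee_pos"][2]-.041+.074
for n in("top",):
    c=cap(n);im=c["image"].astype(int);r,g,b=im[...,0],im[...,1],im[...,2]
c=cap("wrist");P=cloud(c);im=c["image"].astype(int);r,g,b=im[...,0],im[...,1],im[...,2]
k=(P[...,2]>zt-.006)&(P[...,2]<zt+.006)&(np.hypot(P[...,0]-.5425,P[...,1]-.1975)<.03);k[:,:300]=0;k[:,345:]=0
v,u=np.nonzero(k);q=cv2.minAreaRect(np.c_[u,v].astype(np.float32));w=plane(c,cv2.boxPoints(q),zt)
e=[w[1]-w[0],w[2]-w[1]];e=max(e,key=np.linalg.norm)
print("wing",len(u),q,np.degrees(np.arctan2(e[1],e[0])),np.linalg.norm(e))
E
python3 s.py; python3 a.py; python3 f.py
```

```text
16.925 [0.5411 0.1967 0.0967] [-1.800e+02  1.000e-01 -1.526e+02] [-0.2  0.5  4.9] [-0.07 -0.07 -0.16]
wing 2946 ((322.0, 279.5), (89.0, 44.0), 90.0) 28.77985440394045 0.04332005648688578
17.025 [0.5411 0.1967 0.0967] [-1.7997e+02  1.1000e-01 -1.5257e+02] [ 0.5 -0.5  4.7] [-0.07 -0.13 -0.17] [  18.   11.  112.   -0.   57. -100.]
flange c [0.5412 0.1965] R 0.0273
```

Tool yaw is 207.4°, which puts the wing at +25° on the mill. Now clockwise 50°.

Call:
drive_tool(
  commands=[
    {"wx": 0, "wy": 0, "wz": -5, "tx": 0, "ty": 0.1, "tz": 0, "gripper": 0},
    {"wx": 0, "wy": 0, "wz": -5, "tx": 0, "ty": 0.1, "tz": 0, "gripper": 0},
    {"wx": 0, "wy": 0, "wz": -5, "tx": 0, "ty": 0.1, "tz": 0, "gripper": 0},
    {"wx": 0, "wy": 0, "wz": -5, "tx": 0, "ty": 0.1, "tz": 0, "gripper": 0},
    {"wx": 0, "wy": 0, "wz": -5, "tx": 0, "ty": 0.1, "tz": 0, "gripper": 0},
    {"wx": 0, "wy": 0, "wz": -5, "tx": 0, "ty": 0.1, "tz": 0, "gripper": 0},
    {"wx": 0, "wy": 0, "wz": -5, "tx": 0, "ty": 0.1, "tz": 0, "gripper": 0},
    {"wx": 0, "wy": 0, "wz": -5, "tx": 0, "ty": 0.1, "tz": 0, "gripper": 0},
    {"wx": 0, "wy": 0, "wz": -5, "tx": 0, "ty": 0.1, "tz": 0, "gripper": 0},
    {"wx": 0, "wy": 0, "wz": -5.3, "tx": 0, "ty": 0.1, "tz": 0, "gripper": 0},
    {"wx": 0, "wy": 0, "wz": 0, "tx": 0, "ty": 0, "tz": 0, "gripper": 0},
    {"wx": 0, "wy": 0, "wz": 0, "tx": 0, "ty": 0, "tz": 0, "gripper": 0},
    {"wx": 0, "wy": 0, "wz": 0, "tx": 0, "ty": 0, "tz": 0, "gripper": 0},
  ],
)

```text
clock: 18.7
ee_pos: [0.5407, 0.1976, 0.0967]
tcp_rot: [180.0, 0.1, 157.2]
force: [-0.0, -0.1, 6.0]
opening: 0.13
grasp_force: 61.8
```

```bash
python3 s.py
```

```text
18.7 [0.5407 0.1976 0.0967] [1.800e+02 1.000e-01 1.572e+02] [-0.  -0.1  6. ] [-0.11  0.07 -0.03]
```

Call:
drive_tool(
  commands=[
    {"wx": 0, "wy": 0, "wz": 5, "tx": 0, "ty": -0.1, "tz": 0, "gripper": 0},
    {"wx": 0, "wy": 0, "wz": 5, "tx": 0, "ty": -0.1, "tz": 0, "gripper": 0},
    {"wx": 0, "wy": 0, "wz": 5, "tx": 0, "ty": -0.1, "tz": 0, "gripper": 0},
    {"wx": 0, "wy": 0, "wz": 5, "tx": 0, "ty": -0.1, "tz": 0, "gripper": 0},
    {"wx": 0, "wy": 0, "wz": 5.1, "tx": 0, "ty": -0.1, "tz": 0, "gripper": 0},
    {"wx": 0, "wy": 0, "wz": 0, "tx": 0, "ty": 0, "tz": 0, "gripper": 0},
    {"wx": 0, "wy": 0, "wz": 0, "tx": 0, "ty": 0, "tz": 0, "gripper": 0},
    {"wx": 0, "wy": 0, "wz": 0, "tx": 0, "ty": 0, "tz": 0, "gripper": 0},
  ],
)

```text
clock: 19.7
ee_pos: [0.5408, 0.1971, 0.0967]
tcp_rot: [180.0, 0.1, -177.7]
force: [0.1, -0.1, 4.6]
opening: 0.129
grasp_force: 61.8
```

```bash
python3 s.py
```

```text
19.7 [0.5408 0.1971 0.0967] [ 1.800e+02  1.000e-01 -1.777e+02] [ 0.1 -0.1  4.6] [-0.05  0.02  0.04]
```

Call:
drive_tool(
  commands=[
    {"wx": 0, "wy": 0, "wz": 0, "tx": 0, "ty": 0, "tz": 0, "gripper": 0.2},
    {"wx": 0, "wy": 0, "wz": 0, "tx": 0, "ty": 0, "tz": 0, "gripper": 0.5},
    {"wx": 0, "wy": 0, "wz": 0, "tx": 0, "ty": 0, "tz": 0, "gripper": 0.7},
    {"wx": 0, "wy": 0, "wz": 0, "tx": 0, "ty": 0, "tz": 0, "gripper": 0.7},
    {"wx": 0, "wy": 0, "wz": 0, "tx": 0, "ty": 0, "tz": 10, "gripper": 0.7},
    {"wx": 0, "wy": 0, "wz": 0, "tx": 0, "ty": 0, "tz": 30, "gripper": 0.7},
    {"wx": 0, "wy": 0, "wz": 0, "tx": 0, "ty": 0, "tz": 40, "gripper": 0.7},
    {"wx": 0, "wy": 0, "wz": 0, "tx": 0, "ty": 0, "tz": 40, "gripper": 0.7},
    {"wx": 0, "wy": 0, "wz": 0, "tx": 0, "ty": 0, "tz": 14, "gripper": 0.7},
    {"wx": 0, "wy": 0, "wz": 0, "tx": 0, "ty": 0, "tz": 0, "gripper": 0.7},
    {"wx": 0, "wy": 0, "wz": 0, "tx": 0, "ty": 0, "tz": 0, "gripper": 0.7},
  ],
)

```text
clock: 21.08
ee_pos: [0.539, 0.1966, 0.228]
tcp_rot: [-180.0, -0.2, -177.7]
force: [-0.8, -0.6, -0.4]
opening: 0.696
grasp_force: 0.0
```

```bash
python3 s.py
python3 - <<'E'
from h import *
c=cap("wrist");im=c["image"].astype(int);P=cloud(c)
d=np.hypot(P[...,0]-.543,P[...,1]-.1974)
k=(d<.035)&(P[...,2]>.121)&(P[...,2]<.14);Q=P[k];print(len(Q),np.median(Q[:,2]))
v,u=np.nonzero(k);w=plane(c,cv2.boxPoints(cv2.minAreaRect(np.c_[u,v].astype(np.float32))),.128)
e=max([w[1]-w[0],w[2]-w[1]],key=np.linalg.norm);print("wing",w.mean(0),np.degrees(np.arctan2(e[1],e[0])),np.linalg.norm(e))
ctr=w.mean(0);d=np.hypot(P[...,0]-ctr[0],P[...,1]-ctr[1])
for a,b in((.014,.026),(.0305,.0345)):
    k=(d>a)&(d<b)&(P[...,2]>.07)&(P[...,2]<.095);print(a,k.sum(),np.median(P[k][:,2]))
q=(P[...,2]<.03)&(P[...,2]>-.02)&(np.hypot(P[...,0]-.44,P[...,1]-.2)<.04);print("table",q.sum(),np.median(P[q][:,2]))
r,g,b=im[...,0],im[...,1],im[...,2];red=(r>120)&(g<80)&(b<80)&(d<.06)
n,l,s,ce=cv2.connectedComponentsWithStats(red.astype(np.uint8))
for i in range(1,n):
    if s[i,4]>5: print("red",s[i,4],ce[i],np.median(P[l==i],0),plane(c,[ce[i]],.08))
cr=im[110:260,240:400].astype(np.uint8);cv2.imwrite("pics/w5.png",cv2.resize(cr,(640,600),interpolation=2)[:,:,::-1])
E
```

```text
21.075 [0.539  0.1966 0.228 ] [-180.    -0.2 -177.7] [-0.8 -0.6 -0.4] [-0.04  0.03 -0.03]
653 0.1282418743718484
wing [0.54198701 0.19745189 0.128     ] 2.6312909843487255 0.045395909210975624
0.014 1237 0.08725756957813907
0.0305 639 0.07772495588931538
table 3651 0.0025796959723429214
red 20 [320.25 160.25] [0.51034107 0.1957819  0.08037189] [[0.5104045  0.19599196 0.08      ]]
red 6 [320.5 179. ] [0.52110506 0.1966229  0.1229504 ] [[0.52952393 0.19700708 0.08      ]]
```

View pics/w5.png

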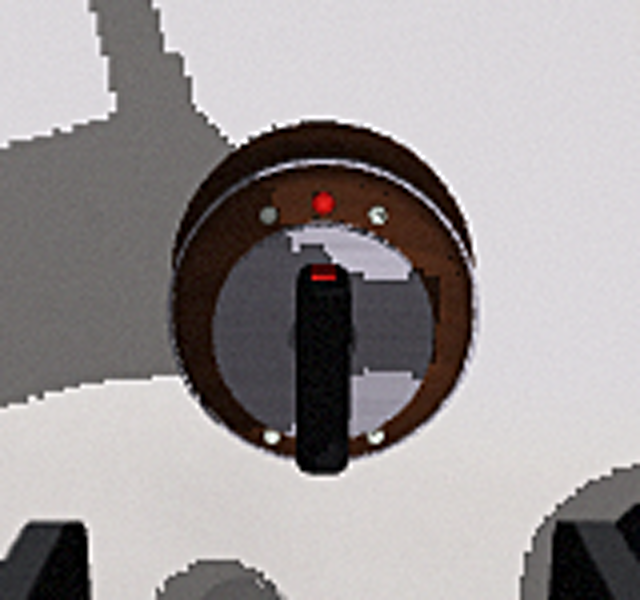

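The picture shows the wing in line with the red dot at (323,203), at 2.6° against the mill's 2.3°. The flange sits level at home height and the gripper is clear, so I'm handing in.

```bash
python3 -c "
from plant import order
print(order.sign_off())"
```

```text
the job is handed in; nothing more can be done
None
```

I seated the cone in the mill, rocked it 25° each way, left it with the wing in line with the red dots and let go, then handed the job in at about 21 s. The highest push I read was about 6 N, and I saw no sign of anything else being disturbed. That the cone is fully home rests on depth readings good to about 1 mm and on its no longer shifting sideways, and sign-off returned no verdict.

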